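# Lock and prime the ointment filler

## Task

A fresh cartridge stands in the ointment filler: turn its black lock collar clockwise until it is fully home, with the red bar at the green locked mark. Only then prime the filler by pumping the red-handled lever through three full strokes, each all the way down and all the way back up, and leave the lever up and the collar locked. Leave the jar under the spout and the other things on the counter where they stand.

Things in the scene. Friction and masses are not known exactly. Their poses are not given: they have to be found in the camera images.
- filler: Ointment filler, fixed: white base 220 (x) x 270 (y) x 18 mm, red rim. Origin: centre of its underside; -x is its front. At (30, 75) mm stands the cartridge (90 mm across, blue band) with an aluminium flange on it, 108 mm across, top 98 mm high. The spout runs forward 80 mm high to x = -61, y = 75 mm. The lever bracket, 133 mm tall, is at (80, -85) mm.
- collar_top (a point): Centre of the top face of the black fluted round lock collar: 58 mm across, 36 mm tall, its lower edge 2 mm above the flange; to be gripped across its diameter. A red bar on its top (2 mm raised) points along this point's x; z is up, along the turning axis.
- collar (a joint): Lock collar angle in rad, growing clockwise seen from above. 0 = fully open (red bar at the thin black mark on the flange), 2.4 = hard stop, red bar at the broad green locked mark on the filler's +x side. Starts between 0 and 0.5, turns stiffly (about 0.32 N m, so a light grip slips); stays where left.
- locked_mark (a point): Middle of the broad green locked mark (18 x 14 mm) on the flange, 42 mm from the collar's axis.
- pump_lever (a joint): Pump lever angle in rad: 0 = up against its upper stop (a spring holds it there), 0.75 = down against its lower stop. Pressing at the grip takes about 3 N at the top and 9 N at the bottom; let go, it springs back up.
- lever_grip (a point): Centre of the lever's red round crossbar (22 mm diameter, 70 mm long, along the filler's y), at the end of a 14 mm steel bar, 170 mm from the pivot towards the filler's -x. Up: 66 mm above the pivot; at the lower stop: 58 mm below it.
- lever_pivot (a point): Pivot of the pump lever, 120 mm above the counter; the turning axis is along the filler's y.
- jar: Empty open white jar, 48 mm across, 36 mm tall, standing loose on the base plate under the spout. Origin: centre of its underside. Bystander: leave it there.
- bottle_orange: Bystander, loose: amber syrup bottle, orange cap, 66 mm across, 160 mm tall.
- bottle_blue: Bystander, loose: amber syrup bottle, blue cap, 66 mm across, 160 mm tall.
- bottle_white: Bystander, loose: white bottle with a blue label, 60 mm across, 150 mm tall.
- cream_pot: Bystander, loose: white pot with green lid, 56 mm across, 50 mm tall.
- carton: Bystander, loose: small cardboard carton, 60 x 100 x 35 mm.
- spatula: Bystander, loose: spatula 200 mm long lying on the counter.
- pill_jar: Bystander, loose: amber jar with black lid, 56 mm across, 85 mm tall.

How it is judged:
On the way, in this order (a step that is already met when the one before it is completed fails the run):
1. the collar is turned fully to its locked mark (within 0.12 rad of the stop) (value of joint collar above 2.28 rad), for 0.2 s.
2. first stroke: lever pressed down to within 0.09 rad of its lower stop (value of joint pump_lever above 0.66 rad), for 0.05 s.
3. first stroke: lever back up within 0.08 rad of its upper stop (value of joint pump_lever below 0.08 rad), for 0.05 s.
4. second stroke: lever pressed down to within 0.09 rad of its lower stop (value of joint pump_lever above 0.66 rad), for 0.05 s.
5. second stroke: lever back up within 0.08 rad of its upper stop (value of joint pump_lever below 0.08 rad), for 0.05 s.
6. third stroke: lever pressed down to within 0.09 rad of its lower stop (value of joint pump_lever above 0.66 rad), for 0.05 s.
7. third stroke: lever back up within 0.08 rad of its upper stop (value of joint pump_lever below 0.08 rad), for 0.05 s.
At the end, for the whole second after the job is handed in: The collar is within 0.12 rad of its locked stop, after that three full strokes of the lever were made, the lever is up (within 0.08 rad of its upper stop), and the jar still stands under the spout, less than 30 mm from where it was (value of joint collar above 2.28 rad and value of joint pump_lever below 0.08 rad and distance of jar from where it was at the start of the episode below 0.03 m and angle between jar's own z axis and vertical below 0.2 rad); the robot touches nothing.
It fails at once if the lever is pumped (pressed beyond 0.3 rad) while the collar is not locked (value of joint collar below 2.2 rad and value of joint pump_lever above 0.3 rad).
It fails at once if the jar under the spout is shifted by more than 30 mm or tipped (not (distance of jar from where it was at the start of the episode below 0.03 m and angle between jar's own z axis and vertical below 0.2 rad)).
It fails at once if any other loose thing on the counter is moved by more than 40 mm (distance of any of bottle_orange, bottle_blue, bottle_white, cream_pot, carton, spatula, pill_jar from where it was at the start of the episode above 0.04 m).
It also fails if it takes over 72 s, if anything falls off the work surface, if the arm or the gripper's body presses on something with over 40 N, if the wrist force passes 120 N, or if a joint passes its speed limit or range.

## Robot

A 6-joint arm with a two-finger parallel gripper is mounted at the origin on the work surface. World frame = base frame: x ahead of the robot, y to its left, z up, the work surface at z = 0. Lengths are in m, angles in rad, forces in N, time in s.
With the tool pointing down it reaches from about 0.35 to 0.975 m from the base axis. Payload 4.9 kg.
Tool frame: the origin (TCP) lies at the very end of the fingers, on their centre line; the grasp point (between the pads) lies behind it (manip.pinch_z is the y of the grasp point in the tool frame, in m); y points along the fingers, x is the direction in which the jaws open and shut, and the axes are right-handed (so a half turn about y gives the same grasp; the last joint's range is limited). The gripper opens to 85 mm and grips with 20 to 120 N. Pads are 22 mm wide; open, the fingers measure 114 mm over their backs; the gripper's body (76 mm by 85 mm) begins 54 mm behind the grasp point. The pads swing forward as they close: fully open they stand 13 mm farther back than shut.
Start: joints at [1.032, 0.053, 1.613, -0, 1.476, -0.119], TCP at [0.255, 0.571, 0.231] pointing down, gripper open.
Joint ranges: [-3.01, 3.01], [-1.01, 2.22], [0.06, 2.58], [-1.02, 4.17], [0.09, 2.62], [-3.14, 3.14]. Speed limits (rad/s): [2.57, 2.57, 3.14, 3.14, 3.14, 3.14].

## Interface

Orientations are given as a unit quaternion [w, x, y, z].
In Python, from plant import manip gives the robot as it stands.
- The arm moves only by the tool drive_tool, never from a script. Its argument "motion" is a list of rows, each a list of 3 entries, a list of its own where there are three numbers: the shift along the tool's x, y, z in units of 25 mm (1.0 is 25 mm), then the turn, a rotation vector about the tool's x, y, z in units of 5 degrees (1.0 is 5 degrees), then the closure, from -1 (fully open) to 1 (shut). A call has 1 to 12 rows; each row shifts and turns the commanded pose from where the row before left it, along the tool's axes as they then stand; what a row does not reach is not made up. A row lasts 1/10 s, in which the tool goes at most 50 mm and 8.59 degrees, less where a joint would pass 70% of its speed; a pose out of reach is approached as far as the arm can. A call is refused whole if a number of a shift passes 1 or a number of a turn 1, either way. A call with a gripper value outside its range is refused whole. The fingers move at their own pace and stop on an object; the grip force is fixed at half the most. Time passes only in rows, so rows that do not move let the fingers close. It gives the time, the measured TCP pose, the force and the opening at its end, in the units of the state.
- manip.state(): the state, without advancing time (a new reading comes with each control period).
- manip.grab_frame(name): name is "side" or "top"; returns a dict with "img" (480x640x3 uint8, blue, green, red), "range_z" (480x640 float32, m along the optical axis (not along the pixel's ray), 0 where there is no reading), "camera_matrix" (3x3 intrinsics, pixels), "world_from_camera" (4x4, takes a point from camera to world coordinates). Camera axes: x right, y down, z forward; pixel columns grow to the right and rows downward; lengths in m; the calibration is good to about 2 mm. A picture is of the moment at which its call begins.
- manip.job_done(): hands the job in, once; it reports no verdict.
The state is a dict: "time": time; "joint_pos": joint angles; "joint_vel": joint speeds; "joint_efforts": joint torques, N m; "tool_pos": TCP position; "tool_rot": TCP orientation; "contact_force": force on the tool from outside, world axes, zero at the start; "ft_torque": the same for the moment, N m; "gripper_width": opening from 0.0 (shut) to 1.0 (fully open).
Only numpy, scipy, OpenCV 4.12 (cv2) and the standard library are available. Lean on these libraries where they do the work, as an engineer would, in place of code of your own. Each camera call takes 0.05 s, during which the arm holds its last target. There are 200 camera calls.

## Working session

There is one attempt and no reset: what is moved stays moved. The work goes in short steps, Python scripts to look and compute and a tool call to move; the robot and the scene stay as the last step left them, time stands still between calls to the robot, and variables do not carry over. Pictures are saved under pics/ and viewed, about 8 in all and at most 12, crops included, and the job is handed in when it is done.

Besides the shell and the picture viewer there is one more tool, called after "Request:" as name([rows], argument=value, ...), one row to a line, values as JSON. drive_tool: Moves the arm, as the interface text tells. Its arguments: {"type":"object","properties":{"motion":{"type":"array","items":{"type":"array"}}},"required":["motion"]}

```bash
mkdir -p pics; cat > h.py <<'E'
import numpy as np, cv2
from plant import manip
def grab(n):
    f=manip.grab_frame(n); return f['img'],f['range_z'],np.array(f['camera_matrix']),np.array(f['world_from_camera'])
def world(z,K,T):
    v,u=np.mgrid[0:z.shape[0],0:z.shape[1]]
    p=np.stack([(u-K[0,2])*z/K[0,0],(v-K[1,2])*z/K[1,1],z],-1)
    return p@T[:3,:3].T+T[:3,3]
def mask(img,lo,hi): return cv2.inRange(cv2.cvtColor(img,cv2.COLOR_BGR2HSV),lo,hi)>0
E
python3 - <<'E'
from h import *
for n in('top','side'):
    i,z,K,T=grab(n); cv2.imwrite(f'pics/{n}0.png',i); np.savez(f'{n}0.npz',i=i,z=z,K=K,T=T); print(n,T.round(3).tolist(),K[0,0])
print(manip.state(),manip.pinch_z)
E
```

```text
top [[0.005, -0.984, 0.176, 0.361], [-1.0, -0.006, -0.008, 0.007], [0.009, -0.176, -0.984, 1.083], [0.0, 0.0, 0.0, 1.0]] 435.2343866902362
side [[-0.85, 0.337, -0.405, 1.178], [0.526, 0.563, -0.637, 1.0], [0.014, -0.755, -0.656, 1.175], [0.0, 0.0, 0.0, 1.0]] 598.3705576033317
{'time': 0.1, 'joint_pos': array([ 1.03197573e+00,  5.33228301e-02,  1.61414226e+00,  8.86722023e-06,
        1.47600296e+00, -1.18976698e-01]), 'joint_vel': array([ 0.00139137,  0.00073142, -0.00377875,  0.00207036, -0.00083439,
        0.0002093 ]), 'joint_efforts': array([-1.41254850e-04, -3.94907427e+01, -3.71361959e+01, -1.46210514e-04,
        3.93778275e-03,  2.17197208e-05]), 'tool_pos': array([0.2544569 , 0.57024515, 0.23017475]), 'tool_rot': array([-0.5929258 ,  0.59350475,  0.38423485, -0.38542792]), 'contact_force': array([-0.68397644,  0.60310868,  0.01445455]), 'ft_torque': array([ 0.00011762, -0.00554431,  0.0043052 ]), 'gripper_width': 1.001139397679824} -0.0187
```

View pics/top0.png

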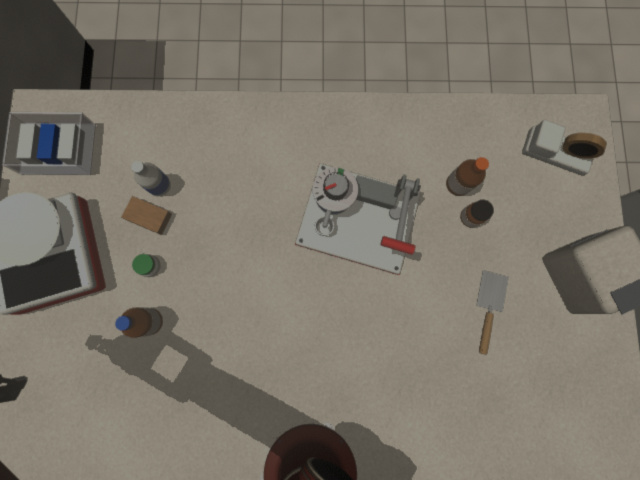

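View pics/side0.png

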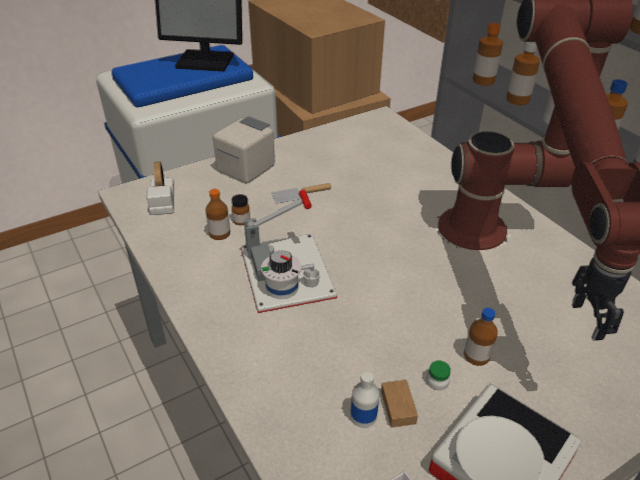

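The top view shows the filler at about (360,220): collar at (337,185), green mark at (340,171) and red grip at (398,245). The side view shows the collar at (281,260) and the grip at (305,200). The arm is clear of both.

```bash
python3 - <<'E'
from h import *
d=np.load('top0.npz'); i,z,K,T=d['i'],d['z'],d['K'],d['T']; W=world(z,K,T)
s=np.load('side0.npz'); si,sz,sK,sT=[s[k] for k in('i','z','K','T')]; SW=world(sz,sK,sT)
def rp(n,W,m,roi,zr):
    x0,x1,y0,y1=roi; r=np.zeros(m.shape,bool); r[y0:y1,x0:x1]=1
    m=m&r&(W[...,2]>zr[0])&(W[...,2]<zr[1])
    p=W[m]; v,u=np.nonzero(m)
    if len(p)<4: print(n,'few',len(p));return None
    c,e,V=cv2.PCACompute2(p[:,:2].astype(np.float32),None)[0:3]
    print(n,len(p),'px',u.mean().round(1),v.mean().round(1),'med',np.median(p,0).round(4),'mean',p.mean(0).round(4),'ax',np.degrees(np.arctan2(e[0,1],e[0,0])).round(1),'sd',np.sqrt(V.ravel()).round(4))
    return p
for n,(im,w,R1,R2) in {'top':(i,W,(290,425,150,280),(375,420,225,265)),'side':(si,SW,(240,340,225,310),(290,320,180,215))}.items():
    red=mask(im,(0,120,60),(8,255,255))|mask(im,(172,120,60),(180,255,255))
    grn=mask(im,(45,70,30),(90,255,255))
    rp(n+' grip',w,red,R2,(.12,.25))
    rp(n+' bar',w,red,R1,(.12,.16))
    rp(n+' green',w,grn,R1,(.08,.115))
    x0,x1,y0,y1=R1; r=np.zeros(red.shape,bool); r[y0:y1,x0:x1]=1
    if n=='top': r[:,358:]=0
    p=rp(n+' coltop',w,r,R1,(.129,.143))
    if p is not None: print('circ',cv2.minEnclosingCircle(p[:,:2].astype(np.float32)))
    p=rp(n+' flange',w,r,R1,(.094,.102))
    if p is not None: print('circ',cv2.minEnclosingCircle(p[:,:2].astype(np.float32)))
m=(W[...,2]>.012)&(W[...,2]<.024); m[:150]=0;m[280:]=0;m[:,:290]=0;m[:,425:]=0
print('base',cv2.minAreaRect(W[m][:,:2].astype(np.float32)))
cv2.imwrite('pics/c1.png',np.hstack([cv2.resize(i[155:275,295:415],(480,480),interpolation=2)[:, :400],cv2.resize(si[180:310,235:335],(370,480),interpolation=2)]))
E
```

```text
top grip 294 px 398.0 245.0 med [ 0.4997 -0.1791  0.1963] mean [ 0.4998 -0.1791  0.196 ] ax 73.2 sd [0.0197 0.0051]
top bar 29 px 330.0 186.2 med [ 0.6419 -0.0419  0.139 ] mean [ 0.6416 -0.0418  0.139 ] ax 112.8 sd [0.0072 0.0016]
top green 19 px 340.1 170.9 med [ 0.6902 -0.0675  0.1015] mean [ 0.6902 -0.0676  0.1015] ax -22.1 sd [0.0036 0.0031]
top coltop 462 px 335.9 184.6 med [ 0.6466 -0.0557  0.1332] mean [ 0.6471 -0.0555  0.1336] ax -24.1 sd [0.0147 0.014 ]
circ ((0.6484242081642151, -0.055466994643211365), 0.029311710968613625)
top flange 972 px 334.9 190.3 med [ 0.6397 -0.0533  0.0987] mean [ 0.6439 -0.0554  0.0986] ax 67.8 sd [0.0316 0.0301]
circ ((0.6483340859413147, -0.05628242343664169), 0.0541924424469471)
side grip 132 px 304.7 198.9 med [ 0.5071 -0.1692  0.1941] mean [ 0.5069 -0.1707  0.193 ] ax 73.9 sd [0.0223 0.0055]
side bar 27 px 285.0 257.4 med [ 0.6434 -0.0395  0.1377] mean [ 0.6434 -0.0396  0.1375] ax 115.5 sd [0.0081 0.0025]
side green 22 px 265.3 268.4 med [ 0.6903 -0.064   0.1009] mean [ 0.6902 -0.0647  0.101 ] ax 35.7 sd [0.0049 0.0045]
side coltop 261 px 276.6 253.3 med [ 0.6517 -0.054   0.1324] mean [ 0.6521 -0.0709  0.1329] ax 92.5 sd [0.054 0.014]
circ ((0.6561259627342224, -0.12103507667779922), 0.09978208690881729)
side flange 483 px 278.2 267.9 med [ 0.6658 -0.0374  0.0978] mean [ 0.6582 -0.0529  0.0978] ax 96.3 sd [0.0507 0.0297]
circ ((0.6576727032661438, -0.12156742811203003), 0.12336379289627075)
base ((0.5987145304679871, -0.11950728297233582), (0.27005404233932495, 0.2201630175113678), 73.84876251220703)
```

View pics/c1.png

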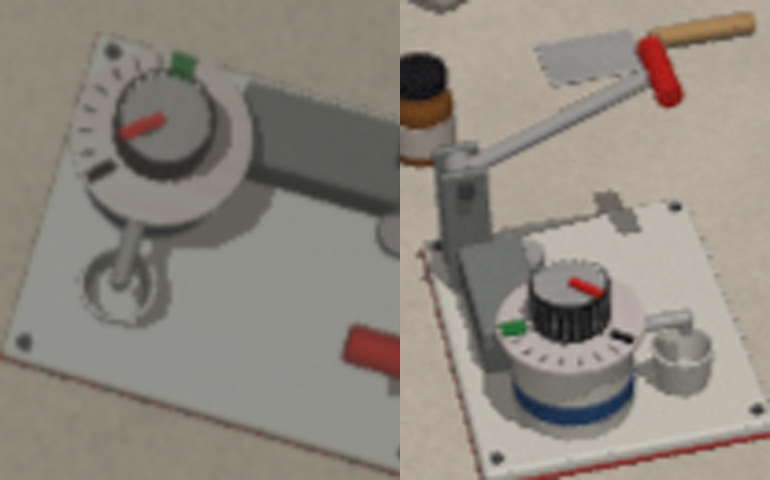

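Two checks agree. The base rectangle is 270 x 220 mm at yaw -16.15°, which predicts the collar at (0.648,-0.056) and the grip at (0.5015,-0.180). Both match what I measured. The red bar is at about 115°, so roughly 131° of turning is left. Next I'll plan the approach.

```bash
cat >> h.py <<'E'
from scipy.spatial.transform import Rotation as R
C=np.array([.6484,-.0557]); fx=np.array([.9605,-.2781]); fy=np.array([.2781,.9605]); PIV=np.array([.652,-.2234])
def pose():
    s=manip.state(); q=s['tool_rot']; return s,R.from_quat([q[1],q[2],q[3],q[0]]).as_matrix()
def delta(target,m=None):
    s,m0=pose(); m=m0 if m is None else m
    print('pos',s['tool_pos'].round(4),'j',s['joint_pos'].round(3),'F',s['contact_force'].round(1),'w',round(s['gripper_width'],3),'t',round(s['time'],2))
    print('x dir deg',np.degrees(np.arctan2(m0[1,0],m0[0,0])).round(2),'y',m0[:,1].round(4),'z',m0[:,2].round(3))
    print('shift units (tool)',((np.array(target)-s['tool_pos'])@m0/.025).round(2))
E
python3 - <<'E'
from h import *
delta([C[0],C[1],.24])
d=np.load('top0.npz'); W=world(d['z'],d['K'],d['T'])
L=(W-np.array([.5987,-.1195,0]))
for px in [(378,193),(395,205),(405,185),(140,322),(150,178),(328,215),(398,250)]: print(px,W[px[1],px[0]].round(3))
p=W[(abs(L[...,0])<.2)&(abs(L[...,1])<.2)]; q=p[:,:2]-C; r=np.hypot(*q.T)
print('max z in rings',[(a,p[(r>a)&(r<a+.02),2].max().round(3)) for a in(.06,.08,.1,.12)])
E
```

```text
pos [0.2545 0.5702 0.2302] j [ 1.032  0.053  1.614  0.     1.476 -0.119] F [-0.7  0.6  0. ] w 1.001 t 0.1
x dir deg 65.94 y [-0.001  -0.0016 -1.    ] z [-0.913  0.408  0.   ]
shift units (tool) [-16.44  -0.37 -24.59]
(378, 193) [ 0.648 -0.162  0.063]
(395, 205) [ 0.63  -0.212  0.017]
(405, 185) [ 0.648 -0.213  0.132]
(140, 322) [0.34  0.371 0.116]
(150, 178) [0.669 0.376 0.105]
(328, 215) [ 0.587 -0.04   0.086]
(398, 250) [ 0.491 -0.18   0.188]
max z in rings [(0.06, np.float64(0.091)), (0.08, np.float64(0.089)), (0.1, np.float64(0.069)), (0.12, np.float64(0.068))]
```

Request:
drive_tool([
  [[-0.68,-0.05,-1],[0,0,0],-1],
  [[-0.68,-0.05,-1],[0,0,0],-1],
  [[-0.68,-0.05,-1],[0,0,0],-1],
  [[-0.68,-0.05,-1],[0,0,0],-1],
  [[-0.68,-0.05,-1],[0,0,0],-1],
  [[-0.68,-0.05,-1],[0,0,0],-1],
  [[-0.68,-0.05,-1],[0,0,0],-1],
  [[-0.68,-0.05,-1],[0,0,0],-1],
  [[-0.68,0,-1],[0,0,0],-1],
  [[-0.68,0,-1],[0,0,0],-1],
  [[-0.68,0,-1],[0,0,0],-1],
  [[-0.68,0,-1],[0,0,0],-1],
])

```text
time: 1.3
tool_pos: [0.4457, 0.2609, 0.2408]
tool_rot: [0.593, -0.593, -0.385, 0.385]
contact_force: [0.6, 0.3, 0.1]
gripper_width: 1.0
```

Request:
drive_tool([
  [[-0.68,0,-1],[0,0,0],-1],
  [[-0.68,0,-1],[0,0,0],-1],
  [[-0.68,0,-1],[0,0,0],-1],
  [[-0.68,0,-1],[0,0,0],-1],
  [[-0.68,0,-1],[0,0,0],-1],
  [[-0.68,0,-1],[0,0,0],-1],
  [[-0.68,0,-1],[0,0,0],-1],
  [[-0.68,0,-1],[0,0,0],-1],
  [[-0.68,0,-1],[0,0,0],-1],
  [[-0.68,0,-1],[0,0,0],-1],
  [[0,0,0],[0,0,0],-1],
  [[0,0,0],[0,0,0],-1],
])

```text
time: 2.5
tool_pos: [0.6042, 0.0048, 0.2405]
tool_rot: [0.594, -0.593, -0.384, 0.385]
contact_force: [0.2, 0.3, 0.1]
gripper_width: 1.003
```

```bash
python3 -c "
from h import *
delta([C[0],C[1],.108])"
```

```text
pos [0.6042 0.0048 0.2405] j [-0.115 -0.     1.651  0.     1.492 -1.265] F [0.2 0.3 0.1] w 1.003 t 2.5
x dir deg 65.89 y [-1.7e-03  6.0e-04 -1.0e+00] z [-0.913  0.409  0.002]
shift units (tool) [-1.49  5.3  -2.61]
```

Request:
drive_tool([
  [[-0.5,0,-0.87],[0,0,0],-1],
  [[-0.5,0,-0.87],[0,0,0],-1],
  [[-0.49,0,-0.87],[0,0,0],-1],
  [[0,0.8,0],[0,0,0],-1],
  [[0,0.8,0],[0,0,0],-1],
  [[0,0.8,0],[0,0,0],-1],
  [[0,0.8,0],[0,0,0],-1],
  [[0,0.8,0],[0,0,0],-1],
  [[0,0.7,0],[0,0,0],-1],
  [[0,0.66,0],[0,0,0],-1],
  [[0,0,0],[0,0,0],-1],
  [[0,0,0],[0,0,0],-1],
])

```text
time: 3.7
tool_pos: [0.6489, -0.0553, 0.1072]
tool_rot: [0.593, -0.593, -0.385, 0.385]
contact_force: [-0.6, -0.2, 0.0]
gripper_width: 0.996
```

```bash
python3 - <<'E'
from h import *
delta([C[0],C[1],.106])
a=grab('top')[0]; b=grab('side')[0]
cv2.imwrite('pics/c2.png',np.hstack([cv2.resize(a[140:260,280:380],(400,480),interpolation=2),cv2.resize(b[190:310,230:330],(400,480),interpolation=2)]))
E
```

```text
pos [ 0.6489 -0.0553  0.1072] j [-0.199  0.215  1.649  0.     1.278 -1.351] F [-0.6 -0.2  0. ] w 0.996 t 3.7
x dir deg 65.97 y [-4.e-04  1.e-04 -1.e+00] z [-0.913  0.407  0.   ]
shift units (tool) [-0.02  0.05  0.01]
```

View pics/c2.png

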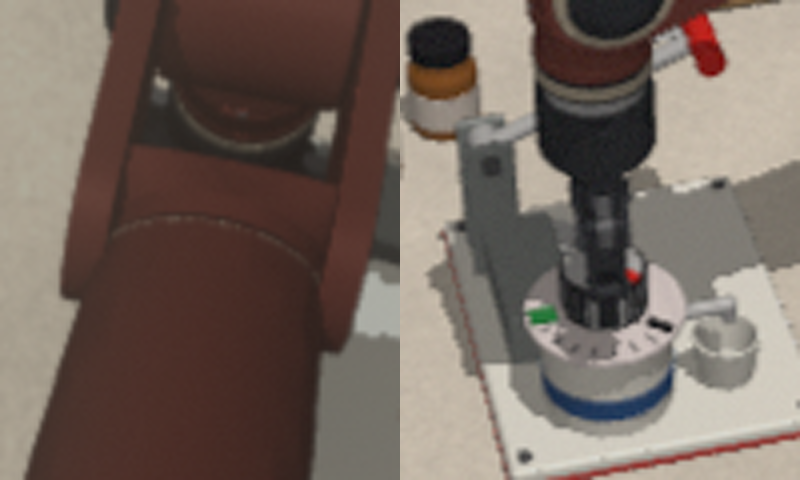

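In the side half of the picture the gripper straddles the collar at (605,290), clear of the flange and lever. Now I'll close it.

Request:
drive_tool([
  [[0,0,0],[0,0,0],1],
  [[0,0,0],[0,0,0],1],
  [[0,0,0],[0,0,0],1],
  [[0,0,0],[0,0,0],1],
  [[0,0,0],[0,0,0],1],
  [[0,0,0],[0,0,0],1],
  [[0,0,0],[0,0,0],1],
  [[0,0,0],[0,0,0],1],
])

```text
time: 4.6
tool_pos: [0.6499, -0.0552, 0.1092]
tool_rot: [-0.593, 0.594, 0.386, -0.384]
contact_force: [-1.1, 3.0, 5.1]
gripper_width: 0.653
```

Request:
drive_tool([
  [[0,0,0],[0,0.4,0],1],
  [[0,0,0],[0,0.8,0],1],
  [[0,0,0],[0,0.8,0],1],
  [[0,0,0],[0,0.8,0],1],
  [[0,0,0],[0,0.8,0],1],
  [[0,0,0],[0,0.8,0],1],
  [[0,0,0],[0,0.8,0],1],
  [[0,0,0],[0,0.8,0],1],
  [[0,0,0],[0,0.8,0],1],
  [[0,0,0],[0,0.8,0],1],
  [[0,0,0],[0,0.8,0],1],
  [[0,0,0],[0,0.4,0],1],
])

```text
time: 5.8
tool_pos: [0.6496, -0.0555, 0.1091]
tool_rot: [-0.694, 0.694, 0.135, -0.134]
contact_force: [-2.4, 2.0, 6.6]
gripper_width: 0.659
```

```bash
python3 - <<'E'
from h import *
delta([C[0],C[1],.106]); print(manip.state()['ft_torque'])
b=grab('side')[0]
cv2.imwrite('pics/c3.png',cv2.resize(b[210:310,230:330],(500,500),interpolation=2))
E
```

```text
pos [ 0.6496 -0.0555  0.1091] j [-0.199  0.213  1.648  0.     1.279 -0.582] F [-2.4  2.   6.6] w 0.659 t 5.8
x dir deg 21.9 y [ 1.8e-03 -2.0e-04 -1.0e+00] z [-0.373  0.928 -0.001]
shift units (tool) [-0.05  0.12  0.01]
[0.3672559  0.17681073 0.3493898 ]
```

View pics/c3.png

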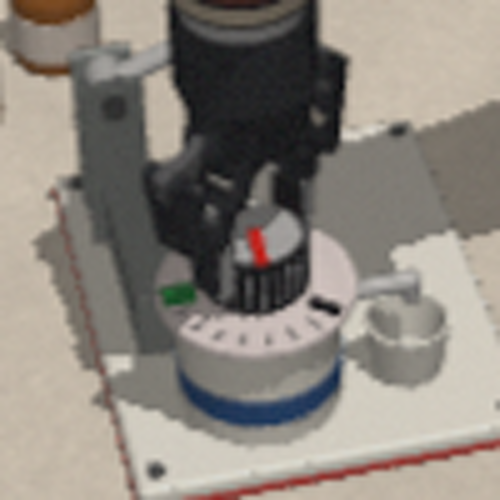

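The bar, at (258,247), has followed the turn and the z moment is 0.35 N m, so the grip holds. I'll carry on turning.

Request:
drive_tool([
  [[0,0,0],[0,0.8,0],1],
  [[0,0,0],[0,0.8,0],1],
  [[0,0,0],[0,0.8,0],1],
  [[0,0,0],[0,0.8,0],1],
  [[0,0,0],[0,0.8,0],1],
  [[0,0,0],[0,0.8,0],1],
  [[0,0,0],[0,0.8,0],1],
  [[0,0,0],[0,0.8,0],1],
  [[0,0,0],[0,0.8,0],1],
  [[0,0,0],[0,0.8,0],1],
  [[0,0,0],[0,0.8,0],1],
  [[0,0,0],[0,0.8,0],1],
])

```text
time: 7.05
tool_pos: [0.6493, -0.0555, 0.1091]
tool_rot: [-0.689, 0.689, -0.16, 0.16]
contact_force: [-3.4, 3.2, 7.4]
gripper_width: 0.655
```

Request:
drive_tool([
  [[0,0,0],[0,0.8,0],1],
  [[0,0,0],[0,0.8,0],1],
  [[0,0,0],[0,0.8,0],1],
  [[0,0,0],[0,0.8,0],1],
  [[0,0,0],[0,0.8,0],1],
  [[0,0,0],[0,0.8,0],1],
  [[0,0,0],[0,0.6,0],1],
  [[0,0,0],[0,0.5,0],1],
  [[0,0,0],[0,0.4,0],1],
  [[0,0,0],[0,0,0],1],
])

```text
time: 8.05
tool_pos: [0.6491, -0.0553, 0.1091]
tool_rot: [0.62, -0.62, 0.34, -0.34]
contact_force: [-4.7, 2.9, 8.6]
gripper_width: 0.654
```

```bash
python3 - <<'E'
from h import *
delta([C[0],C[1],.106]); print(manip.state()['ft_torque'])
b,z,K,T=grab('side'); W=world(z,K,T)
cv2.imwrite('pics/c4.png',cv2.resize(b[210:310,230:330],(500,500),interpolation=2))
red=mask(b,(0,120,60),(8,255,255))|mask(b,(172,120,60),(180,255,255))
m=red&(W[...,2]>.13)&(W[...,2]<.145)&(np.hypot(W[...,0]-C[0],W[...,1]-C[1])<.03); p=W[m]; print(len(p),p.mean(0) if len(p) else 0)
if len(p):print(np.degrees(np.arctan2(*(p.mean(0)[:2]-C)[::-1])))
E
```

```text
pos [ 0.6491 -0.0553  0.1091] j [-0.199  0.213  1.648 -0.     1.281  0.805] F [-4.7  2.9  8.6] w 0.654 t 8.05
x dir deg -57.55 y [ 1.e-04 -0.e+00 -1.e+00] z [0.844 0.537 0.   ]
shift units (tool) [-0.    0.13 -0.03]
[ 0.13005811  0.635275   -0.11231436]
27 [ 0.66481718 -0.05716862  0.13609013]
-5.111869625351613
```

View pics/c4.png

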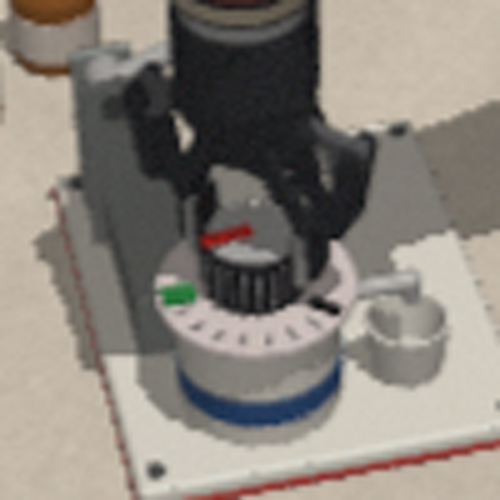

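The bar at (226,237) is about 8–11° short of the mark, and no stop torque shows yet. I'll turn further in small steps and watch the moment.

Request:
drive_tool([
  [[0,0,0],[0,0.5,0],1],
  [[0,0,0],[0,0.5,0],1],
  [[0,0,0],[0,0.5,0],1],
  [[0,0,0],[0,0.5,0],1],
  [[0,0,0],[0,0,0],1],
])

```text
time: 8.6
tool_pos: [0.6481, -0.0556, 0.109]
tool_rot: [-0.587, 0.589, -0.393, 0.392]
contact_force: [-8.1, 1.0, 9.4]
gripper_width: 0.654
```

```bash
cat > bar.py <<'E'
from h import *
delta([C[0],C[1],.106]); print(manip.state()['ft_torque'])
b,z,K,T=grab('side'); W=world(z,K,T)
red=mask(b,(0,120,60),(8,255,255))|mask(b,(172,120,60),(180,255,255))
m=red&(W[...,2]>.13)&(W[...,2]<.145)&(np.hypot(W[...,0]-C[0],W[...,1]-C[1])<.03); p=W[m]; print(len(p),p.mean(0))
print(np.degrees(np.arctan2(*(p.mean(0)[:2]-C)[::-1])))
E
python3 bar.py
```

```text
pos [ 0.6481 -0.0556  0.109 ] j [-0.199  0.213  1.648 -0.002  1.283  0.978] F [-8.1  1.   9.4] w 0.654 t 8.6
x dir deg -67.39 y [-0.0028 -0.0012 -1.    ] z [ 0.923  0.384 -0.003]
shift units (tool) [0.01 0.12 0.01]
[0.12312615 1.26310561 0.73723874]
25 [ 0.66427627 -0.05928324  0.13609924]
-12.718434853634545
```

Request:
drive_tool([
  [[0,0,0],[0,0.4,0],1],
  [[0,0,0],[0,0.4,0],1],
  [[0,0,0],[0,0,0],1],
  [[0,0,0],[0,0,0],1],
])

```text
time: 9.05
tool_pos: [0.6463, -0.056, 0.1089]
tool_rot: [-0.572, 0.577, -0.414, 0.41]
contact_force: [-13.4, -0.8, 13.4]
gripper_width: 0.656
```

```bash
python3 bar.py
```

```text
pos [ 0.6463 -0.056   0.1089] j [-0.2    0.212  1.649 -0.003  1.288  1.046] F [-13.4  -0.8  13.4] w 0.656 t 9.05
x dir deg -71.3 y [-0.0079 -0.0017 -1.    ] z [ 0.947  0.321 -0.008]
shift units (tool) [0.02 0.12 0.08]
[0.09628439 2.37569895 1.30800629]
24 [ 0.66389083 -0.0591971   0.13624265]
-12.721449454572966
```

The bar stayed at the same angle while the tool turned 4° more and the moment rose to 1.3 N m, so the collar is at its stop. I'll open and lift.

Request:
drive_tool([
  [[0,0,0],[0,0,0],-1],
  [[0,0,0],[0,0,0],-1],
  [[0,0,0],[0,0,0],-1],
  [[0,0,0],[0,0,0],-1],
  [[0,0,0],[0,0,0],-1],
  [[0,-0.4,0],[0,0,0],-1],
  [[0,-0.8,0],[0,0,0],-1],
  [[0,-1,0],[0,0,0],-1],
  [[0,-1,0],[0,0,0],-1],
  [[0,-1,0],[0,0,0],-1],
  [[0,-1,0],[0,0,0],-1],
  [[0,0,0],[0,0,0],1],
])

```text
time: 10.3
tool_pos: [0.6514, -0.0561, 0.2436]
tool_rot: [0.575, -0.572, 0.41, -0.416]
contact_force: [-0.4, -0.2, 1.4]
gripper_width: 0.858
```

```bash
python3 - <<'E'
from h import *
G=PIV-.1567*fx; print(G)
delta([*G,.24])
b,z,K,T=grab('side'); W=world(z,K,T)
red=mask(b,(0,120,60),(8,255,255))|mask(b,(172,120,60),(180,255,255))
p=W[red&(W[...,2]>.13)&(W[...,2]<.145)&(np.hypot(W[...,0]-C[0],W[...,1]-C[1])<.03)];q=p.mean(0)
print(len(p),q,np.degrees(np.arctan2(q[1]-C[1],q[0]-C[0])))
# tool-frame shifts: lever angle table (tool offset above bar centre .011)
s,m=pose()
for a in np.linspace(0,.75,6):
    th=.3985-a; P=np.array([*(PIV-.17*np.cos(th)*fx),.12+.17*np.sin(th)+.011]); print(round(a,2),P.round(4),((P-np.array([*G,.24]))@m/.025).round(2))
cv2.imwrite('pics/c5.png',cv2.resize(b[180:310,230:360],(560,560),interpolation=2))
E
```

```text
[ 0.50148965 -0.17982173]
pos [ 0.6514 -0.0561  0.2436] j [-0.2    0.106  1.536 -0.     1.49   1.049] F [-0.4 -0.2  1.4] w 0.858 t 10.3
x dir deg -71.55 y [ 0.0094 -0.0019 -1.    ] z [0.949 0.316 0.008]
shift units (tool) [ 2.8   0.1  -7.25]
27 [ 0.66453942 -0.05847082  0.13652446] -9.741604341090515
0.0 [ 0.5015 -0.1798  0.197 ] [-0.    1.72 -0.01]
0.15 [ 0.4937 -0.1776  0.1728] [-0.19  2.69 -0.28]
0.3 [ 0.4895 -0.1764  0.1477] [-0.29  3.69 -0.43]
0.45 [ 0.4889 -0.1762  0.1222] [-0.31  4.71 -0.45]
0.6 [ 0.492  -0.1771  0.097 ] [-0.24  5.72 -0.35]
0.75 [ 0.4987 -0.179   0.0725] [-0.09  6.7  -0.13]
```

View pics/c5.png

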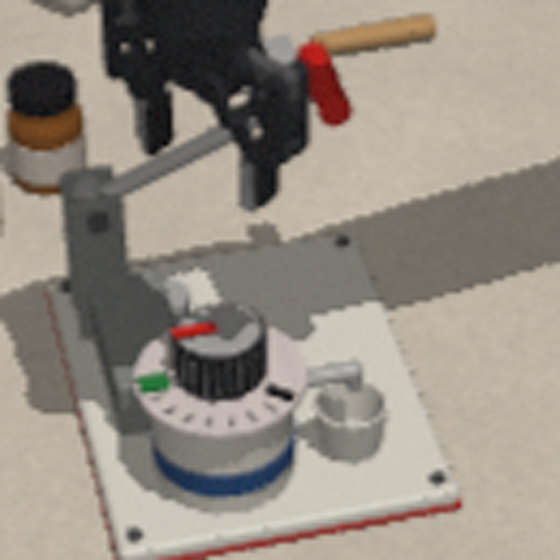

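The collar looks locked in the side view, with the bar at (193,330) pointing at the green mark (152,382). I'll move over the lever grip with the jaws shut and confirm from the top view before pumping.

Request:
drive_tool([
  [[0.35,0,-0.9],[0,0,0],1],
  [[0.35,0,-0.9],[0,0,0],1],
  [[0.35,0,-0.9],[0,0,0],1],
  [[0.35,0,-0.9],[0,0,0],1],
  [[0.35,0,-0.9],[0,0,0],1],
  [[0.35,0,-0.9],[0,0,0],1],
  [[0.35,0,-0.9],[0,0,0],1],
  [[0.35,0,-0.95],[0,0,0],1],
  [[0,0,0],[0,0,0],1],
  [[0,0,0],[0,0,0],1],
])

```text
time: 11.35
tool_pos: [0.4986, -0.1792, 0.2361]
tool_rot: [0.574, -0.573, 0.414, -0.413]
contact_force: [-0.3, 0.2, -0.3]
gripper_width: 0.003
```

```bash
cat > chk.py <<'E'
from h import *
import sys
G=PIV-.1567*fx
delta([*G,.24])
b,z,K,T=grab('top'); W=world(z,K,T)
red=mask(b,(0,120,60),(8,255,255))|mask(b,(172,120,60),(180,255,255))
p=W[red&(W[...,2]>.13)&(W[...,2]<.145)&(np.hypot(W[...,0]-C[0],W[...,1]-C[1])<.03)];print(len(p))
if len(p):
    q=p.mean(0); e=cv2.PCACompute2(p[:,:2].astype(np.float32),None)[1][0]
    print('bar',q,np.degrees(np.arctan2(q[1]-C[1],q[0]-C[0])),'pca',np.degrees(np.arctan2(e[1],e[0])))
c=grab('side')[0]
cv2.imwrite(f'pics/{sys.argv[1]}.png',np.hstack([cv2.resize(b[150:270,300:420],(400,400),interpolation=2),cv2.resize(c[180:310,230:360],(400,400),interpolation=2)]))
E
python3 chk.py c6
```

```text
pos [ 0.4986 -0.1792  0.2361] j [-0.486 -0.179  1.826  0.     1.496  0.764] F [-0.3  0.2 -0.3] w 0.003 t 11.35
x dir deg -71.61 y [-0.0013  0.0011 -1.    ] z [ 0.949  0.315 -0.001]
shift units (tool) [ 0.06 -0.16  0.1 ]
27
bar [ 0.66270163 -0.06004801  0.13845763] -16.910432022164457 pca -17.434517
```

View pics/c6.png

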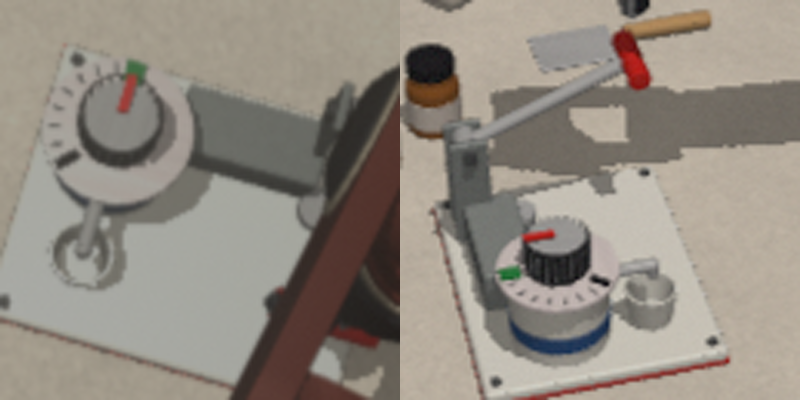

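The top view gives the bar at -17° against -16.15° for the mark, so the collar is locked. The tip is over the grip. First stroke down, following the arc.

Request:
drive_tool([
  [[0,0.8,0],[0,0,0],1],
  [[0,0.7,0],[0,0,0],1],
  [[-0.07,0.5,-0.09],[0,0,0],1],
  [[-0.07,0.5,-0.09],[0,0,0],1],
  [[-0.05,0.5,-0.07],[0,0,0],1],
  [[-0.05,0.5,-0.07],[0,0,0],1],
  [[-0.01,0.5,-0.01],[0,0,0],1],
  [[-0.01,0.5,-0.01],[0,0,0],1],
  [[0.03,0.5,0.05],[0,0,0],1],
  [[0.03,0.5,0.05],[0,0,0],1],
  [[0.05,0.45,0.08],[0,0,0],1],
  [[0.05,0.45,0.08],[0,0,0],1],
])

```text
time: 12.65
tool_pos: [0.4963, -0.1777, 0.077]
tool_rot: [-0.573, 0.574, -0.413, 0.413]
contact_force: [-3.4, 0.9, 7.3]
gripper_width: -0.002
```

Request:
drive_tool([
  [[0,0,0],[0,0,0],1],
  [[0,0,0],[0,0,0],1],
])

```text
time: 12.85
tool_pos: [0.4962, -0.1777, 0.0773]
tool_rot: [-0.573, 0.574, -0.414, 0.413]
contact_force: [-5.6, 0.6, 6.2]
gripper_width: -0.001
```

```bash
sed -i 's/^c=grab.*/c,z,K,T=grab("side"); W=world(z,K,T)\nred=mask(c,(0,120,60),(8,255,255))|mask(c,(172,120,60),(180,255,255)); r=np.zeros(red.shape,bool); r[180:300,285:340]=1\nF=(W[...,:2]-PIV)@np.stack([fx,fy],1); p=W[red\&r\&(abs(F[...,0]+.163)<.04)\&(abs(F[...,1])<.045)\&(W[...,2]>.04)]; print("grip",len(p),p.mean(0),"top z",np.percentile(p[:,2],95))/' chk.py; python3 chk.py c7
```

```text
pos [ 0.4962 -0.1777  0.0773] j [-4.850e-01 -3.100e-02  1.968e+00 -1.000e-03  1.206e+00  7.640e-01] F [-5.6  0.6  6.2] w -0.001 t 12.85
x dir deg -71.54 y [-1.e-03 -1.e-04 -1.e+00] z [ 0.949  0.317 -0.001]
shift units (tool) [ 0.15 -6.51  0.17]
26
bar [ 0.66240067 -0.05996021  0.1384729 ] -16.92427090833691 pca -17.364384
grip 75 [ 0.50637635 -0.15616115  0.07256643] top z 0.0794847875405007
```

View pics/c7.png

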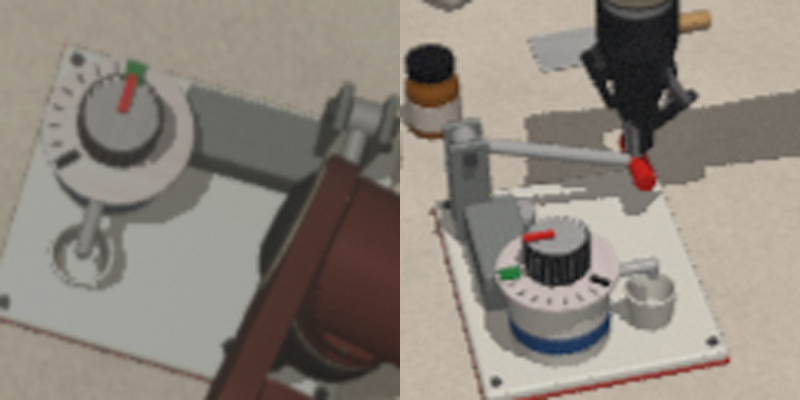

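The grip's top is at z ≈ 0.078, which puts the lever near 0.71 rad. I'll press a little deeper for margin, then follow it back up.

Request:
drive_tool([
  [[0.02,0.15,0.03],[0,0,0],1],
  [[0,0,0],[0,0,0],1],
  [[-0.02,-0.15,-0.03],[0,0,0],1],
  [[-0.05,-0.45,-0.08],[0,0,0],1],
  [[-0.05,-0.45,-0.08],[0,0,0],1],
  [[-0.03,-0.5,-0.05],[0,0,0],1],
  [[-0.03,-0.5,-0.05],[0,0,0],1],
  [[0.01,-0.5,0.01],[0,0,0],1],
  [[0.01,-0.5,0.01],[0,0,0],1],
  [[0.05,-0.5,0.07],[0,0,0],1],
  [[0.05,-0.5,0.07],[0,0,0],1],
  [[0.07,-0.5,0.09],[0,0,0],1],
])

```text
time: 14.15
tool_pos: [0.4963, -0.1783, 0.1877]
tool_rot: [-0.574, 0.574, -0.414, 0.413]
contact_force: [1.9, -0.0, 2.3]
gripper_width: 0.001
```

Request:
drive_tool([
  [[0.07,-0.5,0.09],[0,0,0],1],
  [[0,-0.5,0],[0,0,0],1],
  [[0,-0.2,0],[0,0,0],1],
  [[0,0,0],[0,0,0],1],
  [[0,0,0],[0,0,0],1],
  [[0,0,0],[0,0,0],1],
])

```text
time: 14.75
tool_pos: [0.4986, -0.179, 0.2162]
tool_rot: [-0.574, 0.574, -0.414, 0.413]
contact_force: [-0.6, 0.2, 0.1]
gripper_width: -0.002
```

```bash
python3 chk.py c8
```

```text
pos [ 0.4986 -0.179   0.2162] j [-0.485 -0.166  1.848 -0.     1.462  0.764] F [-0.6  0.2  0.1] w -0.002 t 14.75
x dir deg -71.55 y [-1.8e-03  9.0e-04 -1.0e+00] z [ 0.949  0.316 -0.001]
shift units (tool) [ 0.07 -0.95  0.1 ]
26
bar [ 0.66291666 -0.06016998  0.13799062] -17.11468465249885 pca -17.06981
grip 123 [ 0.50792684 -0.16880995  0.19307342] top z 0.19924321030174724
```

The lever is fully back up: grip at the same z as at the start, no force. Strokes two and three follow.

Request:
drive_tool([
  [[0,0.75,0],[0,0,0],1],
  [[-0.07,0.5,-0.09],[0,0,0],1],
  [[-0.07,0.5,-0.09],[0,0,0],1],
  [[-0.05,0.5,-0.07],[0,0,0],1],
  [[-0.05,0.5,-0.07],[0,0,0],1],
  [[-0.01,0.5,-0.01],[0,0,0],1],
  [[-0.01,0.5,-0.01],[0,0,0],1],
  [[0.03,0.5,0.05],[0,0,0],1],
  [[0.03,0.5,0.05],[0,0,0],1],
  [[0.05,0.5,0.08],[0,0,0],1],
  [[0.05,0.45,0.08],[0,0,0],1],
  [[0,0,0],[0,0,0],1],
])

```text
time: 16.05
tool_pos: [0.4963, -0.1777, 0.0737]
tool_rot: [-0.574, 0.574, -0.414, 0.413]
contact_force: [-4.3, 1.5, 7.4]
gripper_width: -0.006
```

Request:
drive_tool([
  [[0,0,0],[0,0,0],1],
  [[-0.05,-0.45,-0.08],[0,0,0],1],
  [[-0.05,-0.5,-0.08],[0,0,0],1],
  [[-0.03,-0.5,-0.05],[0,0,0],1],
  [[-0.03,-0.5,-0.05],[0,0,0],1],
  [[0.01,-0.5,0.01],[0,0,0],1],
  [[0.01,-0.5,0.01],[0,0,0],1],
  [[0.05,-0.5,0.07],[0,0,0],1],
  [[0.05,-0.5,0.07],[0,0,0],1],
  [[0.07,-0.5,0.09],[0,0,0],1],
  [[0.07,-0.5,0.09],[0,0,0],1],
  [[0,-0.75,0],[0,0,0],1],
])

```text
time: 17.25
tool_pos: [0.498, -0.1789, 0.2161]
tool_rot: [-0.573, 0.574, -0.415, 0.412]
contact_force: [0.1, 0.2, -0.6]
gripper_width: 0.002
```

Request:
drive_tool([
  [[0,0,0],[0,0,0],1],
  [[0,0,0],[0,0,0],1],
  [[0,0,0],[0,0,0],1],
])

```text
time: 17.55
tool_pos: [0.4983, -0.1789, 0.2155]
tool_rot: [-0.573, 0.574, -0.415, 0.412]
contact_force: [-1.1, -0.0, -0.4]
gripper_width: -0.002
```

```bash
python3 chk.py c9
```

```text
pos [ 0.4983 -0.1789  0.2155] j [-0.485 -0.165  1.849 -0.     1.462  0.764] F [-1.1 -0.  -0.4] w -0.002 t 17.55
x dir deg -71.55 y [-0.0029  0.0014 -1.    ] z [ 0.949  0.316 -0.002]
shift units (tool) [ 0.07 -0.98  0.11]
27
bar [ 0.66260794 -0.060027    0.13875718] -16.938010608306353 pca -17.302715
grip 123 [ 0.50756768 -0.1691755   0.19220973] top z 0.19841573528918904
```

Request:
drive_tool([
  [[0,0.75,0],[0,0,0],1],
  [[-0.07,0.5,-0.09],[0,0,0],1],
  [[-0.07,0.5,-0.09],[0,0,0],1],
  [[-0.05,0.5,-0.07],[0,0,0],1],
  [[-0.05,0.5,-0.07],[0,0,0],1],
  [[-0.01,0.5,-0.01],[0,0,0],1],
  [[-0.01,0.5,-0.01],[0,0,0],1],
  [[0.03,0.5,0.05],[0,0,0],1],
  [[0.03,0.5,0.05],[0,0,0],1],
  [[0.05,0.5,0.08],[0,0,0],1],
  [[0.05,0.45,0.08],[0,0,0],1],
  [[0,0,0],[0,0,0],1],
])

```text
time: 18.85
tool_pos: [0.4963, -0.1777, 0.0737]
tool_rot: [-0.574, 0.574, -0.414, 0.413]
contact_force: [-2.9, 0.8, 6.8]
gripper_width: 0.001
```

Request:
drive_tool([
  [[0,0,0],[0,0,0],1],
  [[-0.05,-0.45,-0.08],[0,0,0],1],
  [[-0.05,-0.5,-0.08],[0,0,0],1],
  [[-0.03,-0.5,-0.05],[0,0,0],1],
  [[-0.03,-0.5,-0.05],[0,0,0],1],
  [[0.01,-0.5,0.01],[0,0,0],1],
  [[0.01,-0.5,0.01],[0,0,0],1],
  [[0.05,-0.5,0.07],[0,0,0],1],
  [[0.05,-0.5,0.07],[0,0,0],1],
  [[0.07,-0.5,0.09],[0,0,0],1],
  [[0.07,-0.5,0.09],[0,0,0],1],
  [[0,-0.75,0],[0,0,0],1],
])

```text
time: 20.05
tool_pos: [0.498, -0.1789, 0.2161]
tool_rot: [-0.573, 0.574, -0.415, 0.412]
contact_force: [0.3, 0.6, -0.2]
gripper_width: 0.004
```

Request:
drive_tool([
  [[0,-0.8,0],[0,0,0],1],
  [[0,-0.8,0],[0,0,0],1],
  [[0,-0.8,0],[0,0,0],1],
  [[0,-0.4,0],[0,0,0],1],
  [[0,0,0],[0,0,0],1],
  [[0,0,0],[0,0,0],1],
  [[0,0,0],[0,0,0],1],
])

```text
time: 20.75
tool_pos: [0.4985, -0.179, 0.2855]
tool_rot: [-0.573, 0.574, -0.415, 0.412]
contact_force: [-0.2, -0.6, -0.5]
gripper_width: -0.001
```

```bash
python3 chk.py c10
```

```text
pos [ 0.4985 -0.179   0.2855] j [-0.485 -0.201  1.764 -0.     1.582  0.764] F [-0.2 -0.6 -0.5] w -0.001 t 20.75
x dir deg -71.56 y [-0.0028  0.0014 -1.    ] z [ 0.949  0.316 -0.002]
shift units (tool) [0.07 1.82 0.11]
27
bar [ 0.66266399 -0.06003902  0.13856124] -16.91945004892469 pca -17.534517
grip 132 [ 0.50700876 -0.17017889  0.1924768 ] top z 0.19865093726216854
```

View pics/c10.png

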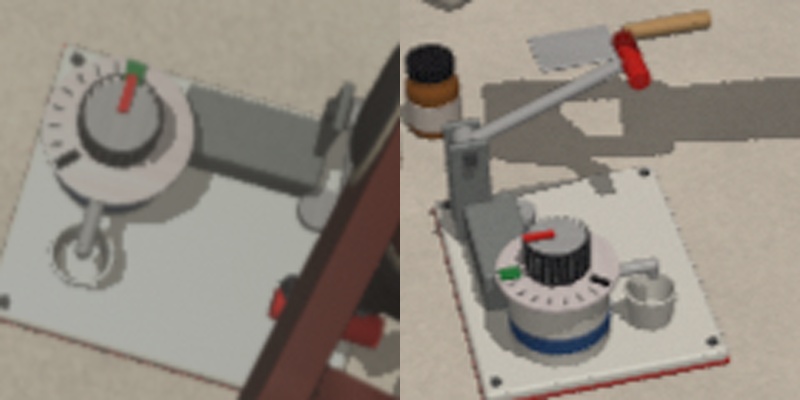

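The bar, at (128,95) in the top half, points at the green mark. The lever is up, the jar is unmoved under the spout, and the arm is clear of everything. I'll hand in.

```bash
python3 -c "
from plant import manip
print(manip.job_done())"
```

```text
the job is handed in; nothing more can be done
None
```

The collar is locked and the filler primed: I turned the collar clockwise to its stop, pumped the lever through three strokes, and handed the job in at about 21 s. No verdict was reported.

- **Collar:** at the stop the turning moment rose to 1.3 N m and the bar stopped moving. After every stroke the top view put the bar at about -17°, against -16.2° for the green mark. The side view read -10 to -13°, which I put down to its offset of a few millimetres: it was also about 9° off the top view before the collar was turned.
- **Lever:** I followed the first stroke down to about 0.71 rad by image and then pressed a little deeper. On strokes two and three the tool tip reached z = 0.074 m, about 0.74 rad by geometry, but I did not check those bottoms by image. The force there read 6 to 7 N, below the 9 N stated. After each stroke the grip was back at its starting height.
- **At hand-in:** the lever was up, the jar looked unmoved under the spout, and the arm was clear with no contact force. I did not measure the jar or re-check all the other items on the counter; the arm stayed clear of them and no unexpected force showed.

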